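Fit the tube-holder arm onto the stand's rod and key it home

ROBOT

A 6-joint arm with a two-finger parallel gripper is mounted at the origin on a cart in front of the work surface, level with it; the furniture and walls round the work are solid. World frame = base frame: x ahead of the robot, y to its left, z up, the work surface at z = 0. Lengths are in m, angles in rad, forces in N, time in s.
With the tool pointing down it reaches from about 0.3 to 0.875 m from the base axis. Payload 6.4 kg.
Tool frame: the origin (TCP) lies on the centre line of the jaws, within the pads' length; the fingertips stand 8 mm ahead of it and the grasp point (between the pads) lies 11 mm behind it; z points along the fingers, y is the line along which they close (so a half turn about z gives the same grasp; the last joint's range is limited). The gripper opens to 85 mm and grips with 20 to 120 N. Pads are 22 mm wide; open, the fingers measure 114 mm over their backs; the gripper's body (76 mm by 85 mm) begins 54 mm behind the grasp point. The pads swing forward as they close: fully open they stand 13 mm farther back than shut.
Start: joints at [-1.372, 0.181, 1.607, -0, 1.354, -0.206], TCP at [0.226, -0.529, 0.21] pointing down, gripper open.
Joint ranges: [-2.99, 2.99], [-0.89, 2.07], [0.3, 2.58], [-1.14, 4.28], [0, 2.63], [-3.12, 3.12]. Speed limits (rad/s): [2.57, 2.57, 3.01, 3.14, 3.14, 3.14].

INTERFACE

Orientations are given as a unit quaternion [x, y, z, w].
In Python, from rig import robot, grab_frame, order, cut_out gives the robot as it stands. The module is installed in compiled form; this text tells all that it offers.
- The arm moves only by the tool drive_tool, never from a script. Its arguments are lists of equal length, an entry for each row: "claw": the closure, from 0 (fully open) to 1 (shut); "offset": the shift along the tool's x, y, z each as a share of 150 mm, from -1 to 1, a list of three; "delta_rot": the turn, a rotation vector about the tool's x, y, z each as a share of 360 degrees, from -1 to 1, a list of three. A call has 1 to 12 rows; each row is the pose to reach, as a shift and turn from the pose commanded when the call began, along the tool's axes at that moment, turning the shorter way round; what a row does not reach only later rows make up. A row lasts 1/8 s, in which the tool goes at most 62.5 mm and 10.7 degrees, less where a joint would pass 70% of its speed; a pose out of reach is approached as far as the arm can. A call with a number of a shift or a turn outside -1 to 1 is refused whole. A call with a gripper value outside its range is refused whole. The fingers move at their own pace and stop on an object; the grip force is fixed at half the most. Time passes only in rows, so rows that repeat a pose let the fingers close. It gives the time, the measured TCP pose, the force, the opening and the grip force at its end, in the units of the state.
- robot.read_state(): the state, without advancing time (a new reading comes with each control period).
- grab_frame(name): name is "side" or "top"; returns a dict with "image" (420x560x3 uint8, red, green, blue), "range_z" (420x560 float32, m along the optical axis (not along the pixel's ray), 0 where there is no reading), "camera_matrix" (3x3 intrinsics, pixels), "xyz" and "rotation" of the camera in the world. Camera axes: x right, y down, z forward; pixel columns grow to the right and rows downward; lengths in m; the calibration is good to about 2 mm. A picture is of the moment at which its call begins.
- order.hand_in(): hands the job in; it is judged then, once.
Trained networks look in a picture, given as the dict that the camera call returned (one of the last four; its "shot" number tells which), for a name from the list of things; names that differ only in an ending like _2 or _b are one class to them, and where a whole thing is asked for, a point or a joint stands for the part that bears it (a point fixed in the world has none). Each returns a list of dicts, best first, with "conf" (0 to 1); they miss things now and then, are a little off and sometimes report something else, mostly with a low value. They report only what shows in the picture. A call takes as long as a camera call. They do not tell look-alikes from the thing itself.
- cut_out(picture, query): "region" (420x560 bool, what is visible of it) and "position" ([row, column] in pixels, amid what is visible of it).
The state is a dict: "t": time; "joint_positions": joint angles; "qd": joint speeds; "tau": joint torques, N m; "tcp_pos": TCP position; "tool_rot": TCP orientation; "force": force on the tool from outside, world axes, zero at the start; "torque": the same for the moment, N m; "grip_width": finger opening in m; "grip_force": force on a finger pad.
Only numpy, scipy, OpenCV 4.12 (cv2) and the standard library are available. Lean on these libraries where they do the work, as an engineer would, in place of code of your own. Each camera call takes 0.05 s, during which the arm holds its last target. There are 200 camera calls.

TASK

Fit the tube-holder arm onto the bench stand: thread its bored hub over the tall rod, keep it level and lower it gently without forcing it or letting it drop down the rod, then swing it round until the slots under the hub find the cross pin and it sinks fully home on the collar. Let go of it, and leave the timer, forceps and tape roll where they are.

Things in the scene. Friction and masses are not known exactly. Their poses are not given: they have to be found in the camera images.
- holder: Tube-holder arm (loose, about 0.25 kg, 187 mm long, 48 mm high): a steel hub and a white open plastic sleeve joined by a flat aluminium bar. Origin under the middle of the bar, level with the undersides of hub and sleeve; +x along the bar toward the sleeve, z up. Hub axis at x = -90 mm, sleeve axis (40 mm diameter) at x = +53 mm. Starts upright on the worktop.
- handle (a point): Middle of the arm's bar, the place to grip it: 34 mm above the underside of the hub, axes as the arm's. The bar is 12 mm thick (along y), 28 mm high and free for about 80 mm of its length. The hub's axis is 90 mm away toward -x; the arm's centre of mass is on the hub's side, so the hub is the heavy end.
- hub_foot (a point): Centre of the hub's underside, on its axis; axes as the arm's. Hub 48 mm in diameter, 48 mm high, with a vertical through bore of 16 mm (in its upper 36 mm). The lowest 12 mm are six teeth (6 mm wide, 14 to 24 mm from the axis) at 0, 60, 120... degrees from +x about z; the six slots between them, open below, are at 30, 90, 150... degrees and take the pin within about 8 degrees.
- stand: Bench stand, fixed: grey base 130 x 100 x 12 mm (origin under its centre, on the worktop), a vertical steel rod in its middle, and round the rod's foot a collar (56 mm diameter) with a cross pin.
- rod_tip (a point): Top of the stand's vertical steel rod, 165 mm above the worktop: 14 mm in diameter, its top 11 mm tapered to 7 mm. z is up.
- seat (a point): Point on the rod's axis at the collar's top face, 20 mm above the worktop, 145 mm below the tip. A level cross pin (6 mm thick, 48 mm long, round ends, centred on the rod, its top 9 mm above this face) is clamped at a different angle each time, NOT shown by these axes. Pin in the slots: teeth rest on this face; else the hub stops 9 mm above. Turning the hub 60 degrees always meets a slot.
- timer: bystander: small bench timer, 66 x 62 x 19 mm, origin under its centre
- forceps: bystander: steel forceps, 133 mm long, lying flat, origin under its centre
- tape: bystander: roll of masking tape, 96 mm across, 25 mm high, origin under its centre
Things that resemble listed ones, but are neither listed nor needed, are in the scene too. Leave any orange look-alike of the stand alone.

How it is judged:
By the outcome, as a careful person would: the job done as asked, in the order asked, and still so for the second after the job is handed in, with the robot touching nothing.
It also fails if it takes over 51 s, if anything falls off the work surface, if the arm or the gripper's body presses on something with over 40 N, if the wrist force passes 120 N, or if a joint passes its speed limit or range.

## Working session

There is one attempt and no reset: what is moved stays moved. The work goes in short steps, Python scripts to look and compute and a tool call to move; the robot and the scene stay as the last step left them, time stands still between calls to the robot, and variables do not carry over. Pictures are saved under pics/ and viewed, at most 10 in all, crops included, and the job is handed in when it is done.

Besides the shell and the picture viewer there is one more tool, called after ">>>" as name(argument=value, ...) on one line, values as JSON. drive_tool: Moves the arm, as the interface text tells. Shift numbers are shares of 150 mm and turn numbers shares of 360 degrees, none past 1 either way. Its arguments: {"type":"object","properties":{"claw":{"type":"array"},"offset":{"type":"array"},"delta_rot":{"type":"array"}},"required":["claw","offset","delta_rot"]}

```bash
mkdir -p pics; cat > h.py <<'E'
import numpy as np, cv2
from scipy.spatial.transform import Rotation as R
from rig import robot, grab_frame, order, cut_out
def Rm(f):
    r=np.array(f["rotation"],float)
    return r if r.shape==(3,3) else R.from_quat(r).as_matrix()
def cloud(f):
    z=f["range_z"].astype(float);K=np.array(f["camera_matrix"])
    v,u=np.indices(z.shape)
    p=np.stack([(u-K[0,2])/K[0,0]*z,(v-K[1,2])/K[1,1]*z,z],-1)
    w=p@Rm(f).T+np.array(f["xyz"]); w[z==0]=np.nan
    return w
def proj(f,P):
    K=np.array(f["camera_matrix"]);c=(np.atleast_2d(P)-np.array(f["xyz"]))@Rm(f)
    q=c@K.T; return q[:,:2]/q[:,2:]
E
python3 - <<'E'
from h import *
ims=[]
for n in("top","side"):
    f=grab_frame(n);w=cloud(f);ims.append(f["image"][:,:,::-1])
    print(n,np.round(f["xyz"],3),np.round(Rm(f),3).tolist(),f["camera_matrix"][0][0])
    for q in("holder","stand","timer","forceps","tape"):
        for d in cut_out(f,q)[:3]:
            m=d["region"];p=w[m];p=p[~np.isnan(p[:,0])]
            print(q,round(d["conf"],2),np.round(d["position"]),m.sum(),np.round(np.median(p,0),3),np.round(p.min(0),3),np.round(p.max(0),3))
    cv2.imwrite(f"pics/{n}0.png",ims[-1])
print(robot.read_state())
E
```

```text
top [ 0.354 -0.025  1.56 ] [[0.013, -0.994, 0.107], [-1.0, -0.011, 0.024], [-0.023, -0.107, -0.994]] 463.332187652525
holder 0.76 [233. 400.] 607 [ 0.434 -0.407  0.042] [ 0.36  -0.475 -0.008] [ 0.533 -0.344  0.056]
holder 0.47 [240. 203.] 294 [0.407 0.271 0.022] [ 0.367  0.235 -0.002] [0.456 0.329 0.033]
stand 0.85 [222. 321.] 1197 [ 0.459 -0.131  0.012] [ 0.389 -0.195 -0.006] [ 0.533 -0.071  0.167]
stand 0.72 [177. 180.] 1088 [0.609 0.355 0.013] [ 0.548  0.308 -0.004] [0.681 0.413 0.17 ]
timer 0.93 [250. 266.] 398 [0.374 0.032 0.015] [ 0.329 -0.005 -0.739] [0.414 0.069 0.028]
forceps 0.49 [259. 220.] 8 [0.338 0.185 0.002] [ 0.335  0.182 -0.003] [0.345 0.189 0.019]
tape 0.71 [226. 197.] 273 [0.423 0.281 0.023] [ 0.37   0.235 -0.005] [0.461 0.329 0.033]
side [0.296 1.186 0.64 ] [[-0.988, -0.074, 0.136], [-0.155, 0.399, -0.904], [0.013, -0.914, -0.406]] 461.00204499883694
stand 0.82 [225. 289.] 853 [ 0.46  -0.12   0.012] [ 0.389 -0.209 -0.   ] [ 0.535 -0.062  0.165]
stand 0.62 [312. 195.] 2057 [0.61  0.371 0.012] [ 0.547  0.128 -0.001] [0.714 0.419 0.164]
timer 0.52 [256. 311.] 346 [0.
[... 328 characters left out ...]
336 0.027]
{'t': 0.6, 'joint_positions': array([-1.37228691e+00,  1.80783450e-01,  1.60696511e+00, -6.30928753e-06,
        1.35382206e+00, -2.06320812e-01]), 'qd': array([-0.00077995, -0.00054525, -0.00038656, -0.00040834, -0.00087783,
        0.00053392]), 'tau': array([-7.08200369e-04, -4.44602787e+01, -3.51519048e+01, -3.04425075e-04,
        1.03287235e-03,  6.52383406e-06]), 'tcp_pos': array([ 0.22647943, -0.52854705,  0.21021466]), 'tool_rot': array([ 9.79583775e-01,  2.01036386e-01, -3.12370152e-06,  1.10076556e-05]), 'force': array([ 0.02003011, -0.31690534, -0.01294717]), 'torque': array([ 0.00976245,  0.00483231, -0.01598278]), 'grip_force': 0.0, 'grip_width': 0.08555776646289787}
```

View pics/top0.png

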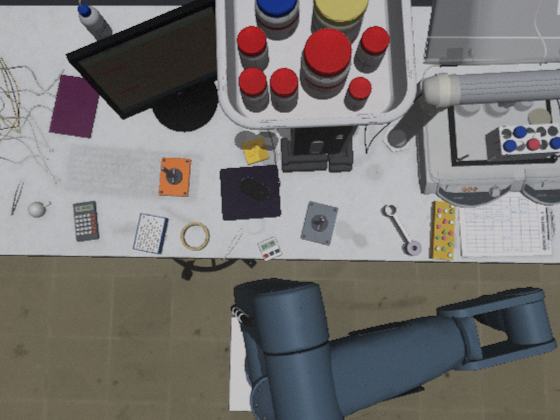

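View pics/side0.png

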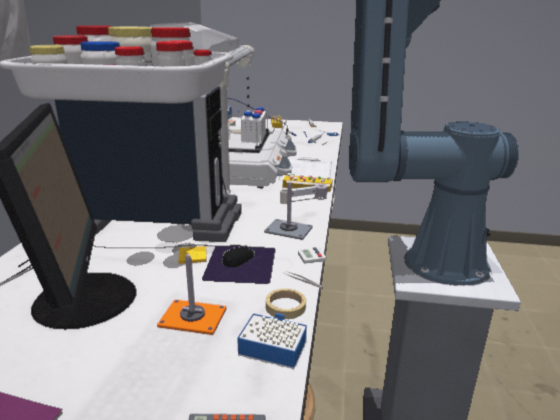

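```bash
python3 - <<'E'
from h import *
f=grab_frame("top");w=cloud(f)
im=f["image"][:,:,::-1]
cv2.imwrite("pics/c1.png",cv2.resize(im[195:265,290:430],None,fx=5.6,fy=5.6,interpolation=cv2.INTER_CUBIC))
d=cut_out(f,"holder")[0];p=w[d["region"]]
p=p[~np.isnan(p[:,0])];q=p[p[:,2]>0.035]
print(len(q));np.save("q.npy",q)
print(np.round(q[np.argsort(q[:,0])][::6],3).tolist())
c,r,_=cv2.minAreaRect(q[:,:2].astype(np.float32));print(c,r,_)
for n in("top","side"):
    if n=="side":f=grab_frame(n);w=cloud(f)
    d=cut_out(f,"stand")[0 if n=="top" else 0];p=w[d["region"]];p=p[~np.isnan(p[:,0])]
    print(n)
    for a,b in((.025,.06),(.06,.1),(.1,.14),(.14,.2),(.016,.024),(.005,.015)):
        s=p[(p[:,2]>a)&(p[:,2]<b)];print(a,len(s),np.round(s.mean(0),4),np.round(s.min(0),3),np.round(s.max(0),3))
    b=p[(p[:,2]>.005)&(p[:,2]<.016)];print(cv2.minAreaRect(b[:,:2].astype(np.float32)))
im=f["image"][:,:,::-1]
cv2.imwrite("pics/c2.png",cv2.resize(im[170:245,255:345],None,fx=7,fy=7,interpolation=cv2.INTER_CUBIC))
E
```

```text
335
[[0.36, -0.43, 0.051], [0.363, -0.429, 0.044], [0.366, -0.418, 0.05], [0.366, -0.438, 0.046], [0.369, -0.421, 0.052], [0.37, -0.437, 0.051], [0.373, -0.418, 0.049], [0.373, -0.438, 0.046], [0.376, -0.415, 0.048], [0.376, -0.432, 0.045], [0.376, -0.455, 0.045], [0.379, -0.423, 0.044], [0.379, -0.449, 0.043], [0.382, -0.422, 0.047], [0.383, -0.455, 0.045], [0.386, -0.426, 0.046], [0.386, -0.456, 0.042], [0.389, -0.419, 0.045], [0.389, -0.44, 0.04], [0.392, -0.414, 0.043], [0.392, -0.43, 0.042], [0.395, -0.422, 0.05], [0.395, -0.439, 0.046], [0.398, -0.425, 0.05], [0.399, -0.444, 0.051], [0.402, -0.417, 0.044], [0.402, -0.436, 0.045], [0.405, -0.429, 0.048], [0.408, -0.425, 0.05], [0.411, -0.414, 0.042], [0.415, -0.412, 0.039], [0.421, -0.407, 0.045], [0.424, -0.41, 0.049], [0.427, -0.407, 0.044], [0.431, -0.404, 0.045], [0.434, -0.41, 0.046], [0.437, -0.408, 0.043], [0.443, -0.393, 0.051], [0.447, -0.397, 0.048], [0.45, -0.398, 0.046], [0.453, -0.398, 0.046], [0.459, -0.383, 0.053], [0.463, -0.384, 0.05], [0.466, -0.385, 0.048], [0.469, -0.387, 0.051], [0.473, -0.389, 0.045], [0.47
[... 771 characters left out ...]
.0109] [ 0.396 -0.191  0.005] [ 0.533 -0.071  0.015]
((0.46313315629959106, -0.1324927806854248), (0.10154382884502411, 0.12907229363918304), 78.1190414428711)
side
0.025 123 [0.612  0.3677 0.0384] [0.589 0.36  0.025] [0.637 0.374 0.06 ]
0.06 97 [0.6119 0.3685 0.0805] [0.606 0.363 0.061] [0.62  0.373 0.099]
0.1 109 [0.6117 0.3683 0.1202] [0.606 0.361 0.1  ] [0.621 0.373 0.139]
0.14 65 [0.6117 0.3681 0.1527] [0.606 0.359 0.14 ] [0.62  0.373 0.166]
0.016 233 [0.6113 0.3708 0.0193] [0.586 0.331 0.016] [0.661 0.394 0.024]
0.005 1294 [0.6091 0.3745 0.011 ] [0.546 0.253 0.005] [0.679 0.418 0.015]
((0.6104575991630554, 0.3373059630393982), (0.15994049608707428, 0.13125115633010864), 85.93017578125)
```

View pics/c1.png

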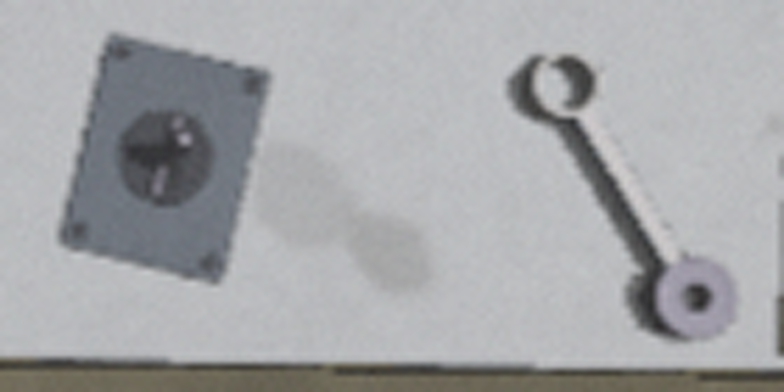

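View pics/c2.png

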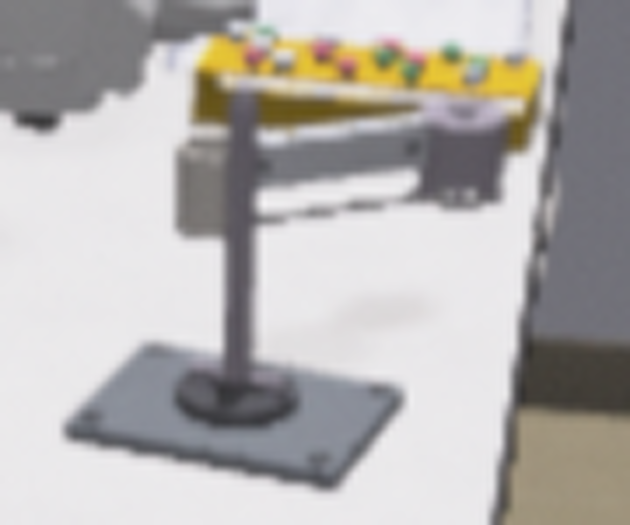

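```bash
python3 - <<'E'
from h import *
f=grab_frame("top");w=cloud(f);K=np.array(f["camera_matrix"])
def ray(u,v,z):
    d=Rm(f)@np.linalg.inv(K)@[u,v,1];c=np.array(f["xyz"]);return (c+d*(z-c[2])/d[2])[:2]
# resize maps crop px X -> (X+.5)/5.6-.5
cv=lambda x,y:((x+.5)/5.6-.5+290,(y+.5)/5.6-.5+195)
hub=ray(*cv(697,297),.048);sl=ray(*cv(563,84),.045)
d=sl-hub;print("hub",hub,"sleeve",sl,np.linalg.norm(d),np.degrees(np.arctan2(*d[::-1])))
print("handle",hub+d/np.linalg.norm(d)*.09)
c=ray(*cv(166,157),.02);print("collar",c,"base ctr",ray(*cv(165,158),.012),"pinspot",ray(*cv(160,182),.028)-c)
print("tip px crop", (proj(f,[[*c,.165]])-[290,195])*5.6)
q=np.load("q.npy")
# bar line fit
t=(q[:,:2]-hub)@(d/np.linalg.norm(d));b=q[(t>.03)&(t<.115)][:,:2]
print("bar",cv2.fitLine(b.astype(np.float32),cv2.DIST_HUBER,0,.01,.01).ravel())
acc=[]
for i in range(6):
  for n in("top","side"):
    g=grab_frame(n);W=cloud(g).reshape(-1,3);W=W[~np.isnan(W[:,0])]
    r=np.hypot(*(W[:,:2]-c).T);a=W[(r<.027)&(r>.012)&(W[:,2]>.024)&(W[:,2]<.035)]
    acc+=[(n,*x) for x in a-[*c,0]]
    if i==0:
        s=W[(r<.012)&(W[:,2]>.05)];print(n,"rod",len(s),np.round(np.median(s,0),4),s[:,2].max())
for n in("top","side"):
    A=np.array([x[1:] for x in acc if x[0]==n]);print(n,len(A))
    if len(A):
        an=np.degrees(np.arctan2(A[:,1],A[:,0]))%180;print(np.histogram(an,18,(0,180))[0])
E
```

```text
hub [ 0.38361266 -0.4349202 ] sleeve [ 0.50647401 -0.36033879] 0.14372647171001718 31.259307574942632
handle [ 0.46054714 -0.38821811]
collar [ 0.46285408 -0.13103683] base ctr [ 0.46281441 -0.13099679] pinspot [-0.01537562  0.00403436]
tip px crop [[182.44350472 135.91843174]]
bar [ 0.86637235  0.49939862  0.4447715  -0.39812556]
top rod 29 [ 0.4603 -0.1296  0.1513] 0.16781454036825028
side rod 146 [ 0.4608 -0.1242  0.105 ] 0.1634991781089996
top 134
[ 1  5  2  5  3  6 12  7  6  5  4  5  7  0  2 20 31 13]
side 90
[10  1  0  0  0  0  1  3  1  1  3  1  2  6 18 20  8 15]
```

>>> drive_tool(claw=[0, 0, 0, 0, 0, 0, 0, 0, 0, 0, 0, 0], offset=[[0.4, -0.05, 0], [0.8, -0.1, 0], [1, -0.13, 0], [1, -0.13, 0], [1, -0.13, 0], [1, -0.13, 0], [1, -0.13, 0], [1, -0.13, 0], [1, -0.13, 0], [1, -0.13, 0], [1, -0.13, 0], [1, -0.13, 0]], delta_rot=[[0, 0, -0.03], [0, 0, -0.06], [0, 0, -0.09], [0, 0, -0.12], [0, 0, -0.15], [0, 0, -0.18], [0, 0, -0.21], [0, 0, -0.24], [0, 0, -0.27], [0, 0, -0.3], [0, 0, -0.33], [0, 0, -0.36]])

```text
t: 3.0
tcp_pos: [0.3567, -0.4515, 0.2102]
tool_rot: [0.238, 0.971, 0.0, -0.0]
force: [0.7, -0.0, 0.8]
grip_width: 0.0856
grip_force: 0.0
```

```bash
cat > plan.py <<'E'
# usage: plan.py x y z toolx_yaw_deg -> offset, delta_rot from the present pose (level, pointing down)
import sys
from h import *
x,y,z,yaw=map(float,sys.argv[1:5])
s=robot.read_state();r=R.from_quat(s["tool_rot"])
a=np.radians(yaw/2);T=R.from_quat([np.cos(a),np.sin(a),0,0])
X=r.as_matrix()[:,0]
print("t",s["t"],"tcp",np.round(s["tcp_pos"],4),"yaw",np.degrees(np.arctan2(X[1],X[0])).round(2),"F",np.round(s["force"],1),"q",np.round(s["joint_positions"],2),"w",s["grip_width"])
print("offset",np.round(r.inv().apply(np.array([x,y,z])-s["tcp_pos"])/.15,3),"rot",np.round((r.inv()*T).as_rotvec()/2/np.pi,4))
E
python3 plan.py .4605 -.388 .08 210.8
```

```text
t 3.0 tcp [ 0.3567 -0.4515  0.2102] yaw 152.46 F [ 0.7 -0.   0.8] q [-1.11  0.18  1.61  0.    1.35 -2.2 ] w 0.0856329066037856
offset [-0.418  0.695  0.868] rot [ 0.     0.    -0.162]
```

>>> drive_tool(claw=[0, 0, 0, 0, 0, 0, 0, 0, 0], offset=[[-0.1, 0.17, 0], [-0.2, 0.35, 0], [-0.3, 0.5, 0.1], [-0.418, 0.695, 0.2], [-0.418, 0.695, 0.4], [-0.418, 0.695, 0.6], [-0.418, 0.695, 0.868], [-0.418, 0.695, 0.868], [-0.418, 0.695, 0.868]], delta_rot=[[0, 0, -0.03], [0, 0, -0.06], [0, 0, -0.09], [0, 0, -0.12], [0, 0, -0.15], [0, 0, -0.162], [0, 0, -0.162], [0, 0, -0.162], [0, 0, -0.162]])

```text
t: 4.12
tcp_pos: [0.4614, -0.3894, 0.0814]
tool_rot: [-0.262, 0.965, -0.001, 0.0]
force: [-0.5, 0.2, 0.6]
grip_width: 0.0851
grip_force: 0.0
```

```bash
python3 plan.py .4605 -.388 .023 210.8; python3 - <<'E'
from h import *
f=grab_frame("side");cv2.imwrite("pics/s1.png",cv2.resize(f["image"][100:260,220:420,::-1],None,fx=3.5,fy=3.5,interpolation=cv2.INTER_CUBIC))
E
```

```text
t 4.125 tcp [ 0.4614 -0.3894  0.0814] yaw -149.58 F [-0.5  0.2  0.6] q [-0.9   0.38  1.63  0.    1.12 -3.  ] w 0.08513745822368249
offset [0.    0.012 0.389] rot [-0.0002  0.     -0.001 ]
```

View pics/s1.png

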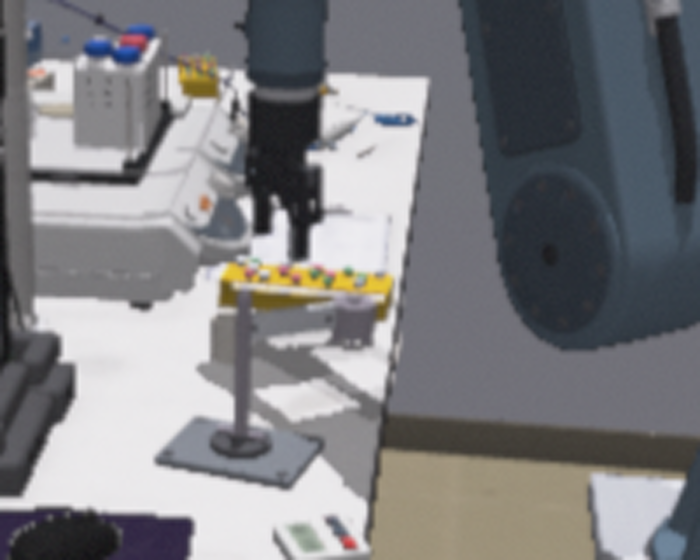

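>>> drive_tool(claw=[0, 0, 0, 0, 0.5, 1, 1, 1, 1, 1, 1, 1], offset=[[0, 0, 0.1], [0, 0, 0.2], [0, 0, 0.3], [0, 0, 0.38], [0, 0, 0.38], [0, 0, 0.38], [0, 0, 0.38], [0, 0, 0.38], [0, 0, 0.38], [0, 0, 0.38], [0, 0, 0.38], [0, 0, 0.38]], delta_rot=[[0, 0, 0], [0, 0, 0], [0, 0, 0], [0, 0, 0], [0, 0, 0], [0, 0, 0], [0, 0, 0], [0, 0, 0], [0, 0, 0], [0, 0, 0], [0, 0, 0], [0, 0, 0]])

```text
t: 5.68
tcp_pos: [0.4612, -0.3891, 0.0237]
tool_rot: [-0.262, 0.965, -0.0, 0.0]
force: [-0.7, 2.0, 6.1]
grip_width: 0.0091
grip_force: 59.0
```

```bash
python3 plan.py .4605 -.388 .25 210.8
```

```text
t 5.675 tcp [ 0.4612 -0.3891  0.0237] yaw -149.57 F [-0.7  2.   6.1] q [-0.9   0.47  1.65  0.    1.02 -3.  ] w 0.009131947738475704
offset [ 0.     0.007 -1.508] rot [-0.0002  0.     -0.001 ]
```

>>> drive_tool(claw=[1, 1, 1, 1, 1, 1, 1, 1], offset=[[0, 0, -0.05], [0, 0, -0.15], [0, 0, -0.35], [0, 0, -0.55], [0, 0, -0.75], [0, 0, -0.95], [0, 0, -1], [0, 0, -1]], delta_rot=[[0, 0, 0], [0, 0, 0], [0, 0, 0], [0, 0, 0], [0, 0, 0], [0, 0, 0], [0, 0, 0], [0, 0, 0]])

```text
t: 6.68
tcp_pos: [0.4609, -0.3887, 0.1731]
tool_rot: [-0.262, 0.965, -0.0, 0.0]
force: [0.6, -0.0, -2.8]
grip_width: 0.0088
grip_force: 58.7
```

```bash
python3 plan.py .4612 -.3891 .235 210; python3 - <<'E'
from h import *
f=grab_frame("side");cv2.imwrite("pics/s2.png",cv2.resize(f["image"][100:240,240:400,::-1],None,fx=4,fy=4,interpolation=cv2.INTER_CUBIC))
E
```

```text
t 6.675 tcp [ 0.4609 -0.3887  0.1731] yaw -149.57 F [ 0.6 -0.  -2.8] q [-0.9   0.28  1.57  0.    1.3  -3.  ] w 0.00881516077588022
offset [-0.001 -0.004 -0.413] rot [-0.0001  0.      0.0012]
```

View pics/s2.png

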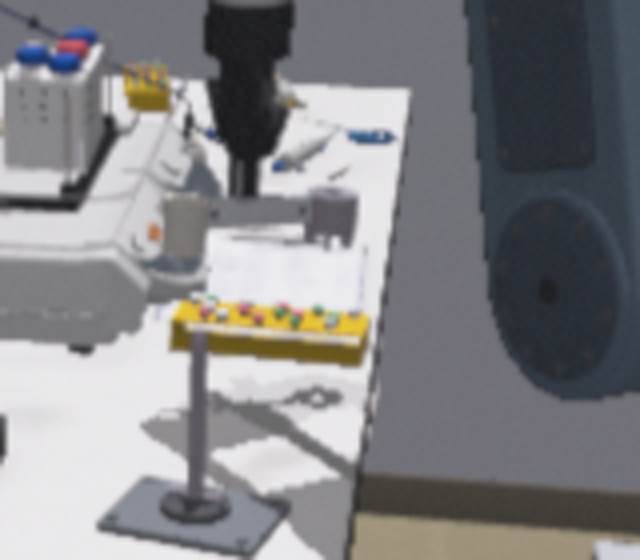

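```bash
python3 plan.py .42 -.28 .235 90
```

```text
t 6.725 tcp [ 0.4604 -0.3882  0.172 ] yaw -149.57 F [-0.8 -0.1 -2.8] q [-0.9   0.28  1.57  0.    1.3  -3.  ] w 0.008794228475627712
offset [-0.133  0.759 -0.419] rot [ 1.000e-04 -3.000e-04  3.345e-01]
```

>>> drive_tool(claw=[1, 1, 1, 1, 1, 1, 1, 1, 1, 1, 1, 1], offset=[[0, 0, -0.15], [0, 0, -0.3], [0, 0, -0.42], [-0.02, 0.1, -0.42], [-0.04, 0.2, -0.42], [-0.05, 0.3, -0.42], [-0.07, 0.4, -0.42], [-0.09, 0.5, -0.42], [-0.11, 0.6, -0.42], [-0.12, 0.7, -0.42], [-0.13, 0.76, -0.42], [-0.13, 0.76, -0.42]], delta_rot=[[0, 0, 0.02], [0, 0, 0.045], [0, 0, 0.07], [0, 0, 0.1], [0, 0, 0.13], [0, 0, 0.16], [0, 0, 0.19], [0, 0, 0.22], [0, 0, 0.25], [0, 0, 0.28], [0, 0, 0.31], [0, 0, 0.334]])

```text
t: 8.22
tcp_pos: [0.419, -0.2794, 0.2342]
tool_rot: [0.708, 0.707, -0.0, -0.002]
force: [1.1, -1.0, -3.4]
grip_width: 0.0091
grip_force: 58.8
```

```bash
python3 plan.py .3951 -.1912 .235 42
```

```text
t 8.225 tcp [ 0.419  -0.2794  0.2342] yaw 89.9 F [ 1.1 -1.  -3.4] q [-0.82  0.    1.75 -0.    1.39 -0.82] w 0.00911119099758693
offset [ 0.587 -0.161 -0.004] rot [-5.000e-04 -1.000e-04  1.331e-01]
```

>>> drive_tool(claw=[1, 1, 1, 1, 1, 1, 1, 1, 1], offset=[[0.1, -0.03, 0], [0.2, -0.06, 0], [0.3, -0.09, 0], [0.4, -0.12, 0], [0.5, -0.14, 0], [0.587, -0.161, 0], [0.587, -0.161, 0], [0.587, -0.161, 0], [0.587, -0.161, 0]], delta_rot=[[0, 0, 0.03], [0, 0, 0.055], [0, 0, 0.08], [0, 0, 0.105], [0, 0, 0.133], [0, 0, 0.133], [0, 0, 0.133], [0, 0, 0.133], [0, 0, 0.133]])

```text
t: 9.35
tcp_pos: [0.3955, -0.193, 0.2359]
tool_rot: [0.933, 0.361, -0.0, 0.0]
force: [-0.1, 0.1, -2.6]
grip_width: 0.0088
grip_force: 58.8
```

```bash
python3 plan.py .3951 -.1912 .235 42; python3 - <<'E'
from h import *
o=[]
for n,(a,b,c,d) in(("top",(195,265,285,365)),("side",(130,235,240,380))):
    f=grab_frame(n);s=4 if n=="side" else 6
    im=f["image"][a:b,c:d,::-1];im=cv2.resize(im,None,fx=s,fy=s,interpolation=cv2.INTER_CUBIC)
    st=robot.read_state();X=R.from_quat(st["tool_rot"]).as_matrix()[:,0]
    hub=st["tcp_pos"]+.09*X
    for P,col in(([*hub[:2],st["tcp_pos"][2]+.025],(0,255,0)),([.462,-.131,.165],(0,0,255)),([*hub[:2],st["tcp_pos"][2]-.023],(0,255,255))):
        u=(proj(f,P)[0]-[c,a]+.5)*s-.5;cv2.circle(im,tuple(int(round(t)) for t in u),2,col,-1)
    print(n,hub); o.append(im)
h=max(i.shape[0] for i in o)
o=[cv2.copyMakeBorder(i,0,h-i.shape[0],0,0,cv2.BORDER_CONSTANT) for i in o]
im=np.hstack(o);k=800/im.shape[1];cv2.imwrite("pics/a1.png",cv2.resize(im,None,fx=k,fy=k))
E
```

```text
t 9.35 tcp [ 0.3955 -0.193   0.2359] yaw 42.34 F [-0.1  0.1 -2.6] q [-0.72 -0.16  1.9  -0.    1.4   0.11] w 0.008777808784489798
offset [ 0.006 -0.011  0.006] rot [-0.      0.      0.0009]
top [ 0.46207742 -0.13242726  0.23594171]
side [ 0.46207776 -0.13236084  0.23595168]
```

View pics/a1.png

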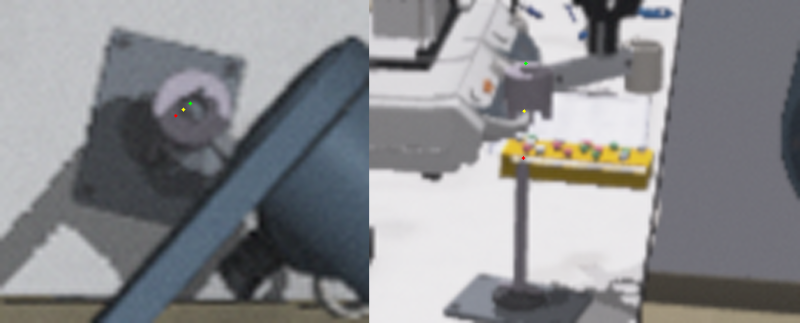

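```bash
cat > hub.py <<'E'
# fit circle of known radius 24 mm to visible hub points (both cameras)
from h import *
from scipy.optimize import least_squares
def fit(n=3):
    st=robot.read_state();X=R.from_quat(st["tool_rot"]).as_matrix()[:,0]
    h0=st["tcp_pos"]+.09*X;zt=h0[2]+.025
    side=[];top=[]
    for i in range(n):
        for c in("side","top"):
            W=cloud(grab_frame(c)).reshape(-1,3);W=W[~np.isnan(W[:,0])]
            r=np.hypot(*(W[:,:2]-h0[:2]).T)
            t=(W[:,:2]-h0[:2])@X[:2]
            if c=="side": side.append(W[(r<.035)&(t>-.012)&(W[:,2]>zt-.034)&(W[:,2]<zt-.006)])
            else: top.append(W[(r<.035)&(t>-.018)&(abs(W[:,2]-zt)<.008)])
    S=np.vstack(side);T=np.vstack(top)
    s=least_squares(lambda c:np.hypot(*(S[:,:2]-c).T)-.024,h0[:2],loss="soft_l1",f_scale=.002).x
    print("pred",np.round(h0[:2],4),"side fit",np.round(s,4),len(S),"top extent mid",np.round((np.percentile(T,3,0)+np.percentile(T,97,0))/2,4),"top z",np.median(T[:,2]).round(4),"exp",round(zt,4))
    for lo,hi in((-.034,-.02),(-.02,-.006)):
        P=S[(S[:,2]>zt+lo)&(S[:,2]<zt+hi)]
        print(lo,np.round(least_squares(lambda c:np.hypot(*(P[:,:2]-c).T)-.024,h0[:2],loss="soft_l1",f_scale=.002).x,4))
    return s
if __name__=="__main__":
    fit()
    W=cloud(grab_frame("side")).reshape(-1,3)
    P=W[(np.hypot(W[:,0]-.462,W[:,1]+.131)<.02)&(W[:,2]>.05)&(W[:,2]<.15)]
    print("rod fit",least_squares(lambda c:np.hypot(*(P[:,:2]-c).T)-.007,[.462,-.131],loss="soft_l1",f_scale=.002).x,len(P))
E
python3 hub.py
```

```text
pred [ 0.4621 -0.1324] side fit [ 0.4575 -0.1338] 441 top extent mid [ 0.4609 -0.1351  0.2569] top z 0.2564 exp 0.261
-0.034 [ 0.4576 -0.1339]
-0.02 [ 0.4573 -0.1337]
rod fit [ 0.46138944 -0.12853546] 140
```

```bash
cat > tilt.py <<'E'
from h import *
def tilt():
    st=robot.read_state();X=R.from_quat(st["tool_rot"]).as_matrix()[:,0]
    h=st["tcp_pos"]+.09*X;a=-X;b=np.array([-a[1],a[0],0])
    for c in("side","top"):
        W=np.vstack([cloud(grab_frame(c)).reshape(-1,3) for i in range(3)]);W=W[~np.isnan(W[:,0])]-h
        t=W@a;y=W@b;z=W[:,2]
        out=[]
        for lo,hi in((-.022,-.01),(-.01,.01),(.01,.022),(.03,.05),(.05,.07),(.105,.13),(.13,.15),(.15,.165)):
            m=(t>lo)&(t<hi)&(abs(y)<.022)&(z>-.04)&(z<.05)
            out.append((round((lo+hi)/2,3),m.sum(),*(np.round(np.percentile(z[m],[5,95])*1e3,1) if m.sum()>3 else ())))
        print(c,out)
tilt()
E
python3 tilt.py
```

```text
side [(-0.016, np.int64(309), np.float64(-23.8), np.float64(19.4)), (0.0, np.int64(157), np.float64(-23.3), np.float64(20.6)), (0.016, np.int64(100), np.float64(-25.1), np.float64(21.7)), (0.04, np.int64(162), np.float64(-4.0), np.float64(21.7)), (0.06, np.int64(157), np.float64(-3.0), np.float64(22.8)), (0.117, np.int64(258), np.float64(-16.8), np.float64(24.9)), (0.14, np.int64(275), np.float64(-20.9), np.float64(25.1)), (0.158, np.int64(144), np.float64(-18.1), np.float64(26.7))]
top [(-0.016, np.int64(101), np.float64(3.7), np.float64(23.4)), (0.0, np.int64(292), np.float64(-0.9), np.float64(24.5)), (0.016, np.int64(200), np.float64(-4.4), np.float64(24.5)), (0.04, np.int64(57), np.float64(5.7), np.float64(25.0)), (0.06, np.int64(0)), (0.117, np.int64(0)), (0.14, np.int64(66), np.float64(-13.8), np.float64(28.2)), (0.158, np.int64(55), np.float64(-7.5), np.float64(30.4))]
```

>>> drive_tool(claw=[1, 1, 1, 1], offset=[[0.018, -0.005, 0], [0.036, -0.01, 0], [0.036, -0.01, 0], [0.036, -0.01, 0]], delta_rot=[[0, 0.003, 0], [0, 0.0064, 0], [0, 0.0064, 0], [0, 0.0064, 0]])

```text
t: 10.6
tcp_pos: [0.3984, -0.188, 0.236]
tool_rot: [0.932, 0.361, 0.019, -0.007]
force: [-0.8, -0.1, -2.9]
grip_width: 0.0088
grip_force: 58.8
```

```bash
python3 tilt.py; python3 hub.py; python3 plan.py .3951 -.1912 .235 42
```

```text
side [(-0.016, np.int64(298), np.float64(-21.3), np.float64(19.9)), (0.0, np.int64(141), np.float64(-23.3), np.float64(20.8)), (0.016, np.int64(92), np.float64(-25.8), np.float64(20.5)), (0.04, np.int64(150), np.float64(-5.5), np.float64(19.9)), (0.06, np.int64(163), np.float64(-6.1), np.float64(20.0)), (0.117, np.int64(246), np.float64(-21.2), np.float64(19.6)), (0.14, np.int64(291), np.float64(-25.0), np.float64(19.7)), (0.158, np.int64(125), np.float64(-23.0), np.float64(20.0))]
top [(-0.016, np.int64(100), np.float64(14.7), np.float64(23.9)), (0.0, np.int64(293), np.float64(-2.3), np.float64(23.9)), (0.016, np.int64(202), np.float64(-11.6), np.float64(24.0)), (0.04, np.int64(111), np.float64(2.6), np.float64(23.4)), (0.06, np.int64(27), np.float64(-3.2), np.float64(21.5)), (0.117, np.int64(0)), (0.14, np.int64(51), np.float64(-21.4), np.float64(22.7)), (0.158, np.int64(50), np.float64(-17.1), np.float64(22.5))]
pred [ 0.465  -0.1273] side fit [ 0.4604 -0.1289] 422 top extent mid [ 0.4621 -0.1305  0.2608] top z 0.2597 exp 0.2646
-0.034 [ 0.4607 -0.1291]
-0.02 [ 0.46   -0.1286]
rod fit [ 0.46135921 -0.12930446] 139
t 11.25 tcp [ 0.3985 -0.1878  0.236 ] yaw 42.31 F [ 0.5 -0.1 -2.3] q [-0.74 -0.17  1.91  0.04  1.4   0.08] w 0.008908705961568715
offset [-0.032  0.001  0.005] rot [-0.     -0.0064  0.0009]
```

>>> drive_tool(claw=[1, 1, 1, 1, 1, 1, 1, 1, 1, 1, 1, 1], offset=[[-0.004, 0.005, 0.1], [-0.008, 0.005, 0.2], [-0.011, 0.005, 0.27], [-0.012, 0.005, 0.3], [-0.013, 0.005, 0.32], [-0.014, 0.005, 0.34], [-0.014, 0.005, 0.36], [-0.015, 0.005, 0.38], [-0.016, 0.005, 0.4], [-0.017, 0.005, 0.42], [-0.018, 0.005, 0.44], [-0.018, 0.005, 0.44]], delta_rot=[[0, 0, 0], [0, 0, 0], [0, 0, 0], [0, 0, 0], [0, 0, 0], [0, 0, 0], [0, 0, 0], [0, 0, 0], [0, 0, 0], [0, 0, 0], [0, 0, 0], [0, 0, 0]])

```text
t: 12.75
tcp_pos: [0.3988, -0.1883, 0.1696]
tool_rot: [0.932, 0.361, 0.019, -0.008]
force: [-0.4, 0.0, -2.5]
grip_width: 0.0092
grip_force: 58.8
```

```bash
python3 tilt.py; python3 hub.py;python3 plan.py .3985 -.1878 .1 42.3
```

```text
side [(-0.016, np.int64(301), np.float64(-22.8), np.float64(20.2)), (0.0, np.int64(213), np.float64(-37.7), np.float64(20.9)), (0.016, np.int64(96), np.float64(-26.0), np.float64(21.0)), (0.04, np.int64(153), np.float64(-4.5), np.float64(20.4)), (0.06, np.int64(150), np.float64(-5.9), np.float64(20.5)), (0.117, np.int64(235), np.float64(-20.0), np.float64(20.0)), (0.14, np.int64(290), np.float64(-25.3), np.float64(19.3)), (0.158, np.int64(135), np.float64(-20.1), np.float64(20.5))]
top [(-0.016, np.int64(89), np.float64(14.8), np.float64(23.7)), (0.0, np.int64(298), np.float64(-12.5), np.float64(24.5)), (0.016, np.int64(180), np.float64(-5.0), np.float64(25.0)), (0.04, np.int64(102), np.float64(2.1), np.float64(23.5)), (0.06, np.int64(18), np.float64(-4.4), np.float64(23.1)), (0.117, np.int64(0)), (0.14, np.int64(39), np.float64(-19.3), np.float64(22.5)), (0.158, np.int64(36), np.float64(-23.2), np.float64(25.0))]
pred [ 0.4655 -0.1279] side fit [ 0.4608 -0.1297] 423 top extent mid [ 0.4631 -0.1304  0.1952] top z 0.1943 exp 0.1987
-0.034 [ 0.4609 -0.1299]
-0.02 [ 0.4607 -0.1296]
rod fit [ 0.46106815 -0.12928277] 139
t 13.4 tcp [ 0.3989 -0.1884  0.17  ] yaw 42.31 F [-0.5 -0.4 -2.3] q [-0.74 -0.1   1.98  0.04  1.25  0.08] w 0.009065876728652817
offset [-0.018 -0.005  0.466] rot [ 0.     -0.0064  0.    ]
```

>>> drive_tool(claw=[1, 1, 1, 1, 1, 1, 1, 1, 1, 1, 1, 1], offset=[[-0.001, 0, 0.015], [-0.001, 0, 0.03], [-0.002, 0, 0.045], [-0.002, 0, 0.06], [-0.003, 0, 0.075], [-0.004, 0, 0.09], [-0.004, 0, 0.105], [-0.005, 0, 0.12], [-0.005, 0, 0.135], [-0.006, 0, 0.15], [-0.007, 0, 0.165], [-0.007, 0, 0.165]], delta_rot=[[0, 0, 0], [0, 0, 0], [0, 0, 0], [0, 0, 0], [0, 0, 0], [0, 0, 0], [0, 0, 0], [0, 0, 0], [0, 0, 0], [0, 0, 0], [0, 0, 0], [0, 0, 0]])

```text
t: 14.9
tcp_pos: [0.3988, -0.1884, 0.1449]
tool_rot: [0.932, 0.361, 0.019, -0.007]
force: [-0.5, 0.6, -2.8]
grip_width: 0.0089
grip_force: 58.8
```

>>> drive_tool(claw=[1, 1, 1, 1, 1, 1, 1, 1, 1, 1, 1, 1], offset=[[-0.001, 0, 0.035], [-0.003, 0, 0.07], [-0.004, 0, 0.105], [-0.006, 0, 0.14], [-0.007, 0, 0.175], [-0.008, 0, 0.21], [-0.01, 0, 0.245], [-0.011, 0, 0.28], [-0.013, 0, 0.315], [-0.014, 0, 0.35], [-0.016, 0, 0.385], [-0.016, 0, 0.385]], delta_rot=[[0, 0, 0], [0, 0, 0], [0, 0, 0], [0, 0, 0], [0, 0, 0], [0, 0, 0], [0, 0, 0], [0, 0, 0], [0, 0, 0], [0, 0, 0], [0, 0, 0], [0, 0, 0]])

```text
t: 16.4
tcp_pos: [0.3985, -0.1883, 0.0869]
tool_rot: [0.932, 0.361, 0.019, -0.008]
force: [0.8, 0.8, -2.5]
grip_width: 0.0087
grip_force: 58.8
```

```bash
python3 tilt.py; python3 hub.py;python3 plan.py .3985 -.1878 .1 42.3
```

```text
side [(-0.016, np.int64(291), np.float64(-22.6), np.float64(20.7)), (0.0, np.int64(291), np.float64(-35.6), np.float64(45.8)), (0.016, np.int64(82), np.float64(-34.6), np.float64(21.8)), (0.04, np.int64(141), np.float64(-5.9), np.float64(21.1)), (0.06, np.int64(145), np.float64(-5.8), np.float64(20.7)), (0.117, np.int64(216), np.float64(-19.1), np.float64(20.5)), (0.14, np.int64(275), np.float64(-25.2), np.float64(19.5)), (0.158, np.int64(127), np.float64(-23.1), np.float64(20.6))]
top [(-0.016, np.int64(83), np.float64(-8.3), np.float64(24.9)), (0.0, np.int64(229), np.float64(7.4), np.float64(27.2)), (0.016, np.int64(158), np.float64(10.6), np.float64(25.2)), (0.04, np.int64(82), np.float64(9.5), np.float64(26.2)), (0.06, np.int64(6), np.float64(-2.2), np.float64(22.3)), (0.117, np.int64(0)), (0.14, np.int64(34), np.float64(-16.9), np.float64(24.9)), (0.158, np.int64(26), np.float64(-18.3), np.float64(25.0))]
pred [ 0.4655 -0.1281] side fit [ 0.4606 -0.1299] 386 top extent mid [ 0.4632 -0.1318  0.1126] top z 0.1117 exp 0.1162
-0.034 [ 0.4611 -0.1299]
-0.02 [ 0.4601 -0.1299]
rod fit [ 0.46065472 -0.12810034] 114
t 17.05 tcp [ 0.3989 -0.1885  0.0874] yaw 42.31 F [-0.8 -0.4 -2. ] q [-0.74  0.03  2.05  0.05  1.06  0.07] w 0.008901446267749111
offset [ 0.005 -0.005 -0.084] rot [ 0.     -0.0064  0.    ]
```

>>> drive_tool(claw=[1, 1, 1, 1, 1, 1, 1, 1, 1, 1, 1, 1], offset=[[-0.001, 0, 0.02], [-0.002, 0, 0.04], [-0.002, 0, 0.06], [-0.003, 0, 0.08], [-0.004, 0, 0.1], [-0.005, 0, 0.12], [-0.006, 0, 0.14], [-0.006, 0, 0.16], [-0.007, 0, 0.175], [-0.008, 0, 0.19], [-0.008, 0, 0.2], [-0.008, 0, 0.2]], delta_rot=[[0, 0, 0], [0, 0, 0], [0, 0, 0], [0, 0, 0], [0, 0, 0], [0, 0, 0], [0, 0, 0], [0, 0, 0], [0, 0, 0], [0, 0, 0], [0, 0, 0], [0, 0, 0]])

```text
t: 18.55
tcp_pos: [0.3988, -0.1885, 0.0572]
tool_rot: [0.932, 0.361, 0.019, -0.007]
force: [-0.4, -0.1, -2.4]
grip_width: 0.0087
grip_force: 58.8
```

>>> drive_tool(claw=[1, 1, 1, 1, 1], offset=[[0, 0, 0.006], [0, 0, 0.012], [-0.001, 0, 0.018], [-0.001, 0, 0.024], [-0.001, 0, 0.024]], delta_rot=[[0, 0, 0], [0, 0, 0], [0, 0, 0], [0, 0, 0], [0, 0, 0]])

```text
t: 19.18
tcp_pos: [0.3988, -0.1885, 0.0536]
tool_rot: [0.932, 0.361, 0.019, -0.007]
force: [1.3, -0.4, -0.9]
grip_width: 0.0092
grip_force: 58.8
```

>>> drive_tool(claw=[1, 1, 1], offset=[[0, 0, 0.004], [0, 0, 0.008], [0, 0, 0.008]], delta_rot=[[0, 0, 0], [0, 0, 0], [0, 0, 0]])

```text
t: 19.55
tcp_pos: [0.3989, -0.1885, 0.0525]
tool_rot: [0.932, 0.361, 0.019, -0.007]
force: [-0.4, 0.5, -0.8]
grip_width: 0.0092
grip_force: 58.9
```

>>> drive_tool(claw=[1, 1, 1], offset=[[0, 0, 0.004], [0, 0, 0.008], [0, 0, 0.008]], delta_rot=[[0, 0, 0], [0, 0, 0], [0, 0, 0]])

```text
t: 19.92
tcp_pos: [0.399, -0.1886, 0.0514]
tool_rot: [0.932, 0.361, 0.019, -0.007]
force: [-0.6, -1.2, 0.4]
grip_width: 0.009
grip_force: 59.1
```

```bash
python3 tilt.py; python3 plan.py .3985 -.1878 .1 42.3; python3 hub.py
```

```text
side [(-0.016, np.int64(349), np.float64(-37.4), np.float64(21.6)), (0.0, np.int64(367), np.float64(-36.6), np.float64(46.2)), (0.016, np.int64(104), np.float64(-36.0), np.float64(22.3)), (0.04, np.int64(147), np.float64(-5.1), np.float64(21.5)), (0.06, np.int64(139), np.float64(-5.1), np.float64(21.0)), (0.117, np.int64(221), np.float64(-21.6), np.float64(20.1)), (0.14, np.int64(255), np.float64(-26.9), np.float64(18.7)), (0.158, np.int64(132), np.float64(-24.4), np.float64(19.8))]
top [(-0.016, np.int64(110), np.float64(-38.6), np.float64(25.6)), (0.0, np.int64(210), np.float64(-14.7), np.float64(30.5)), (0.016, np.int64(160), np.float64(-29.3), np.float64(26.0)), (0.04, np.int64(110), np.float64(-39.2), np.float64(24.2)), (0.06, np.int64(13), np.float64(-40.0), np.float64(22.2)), (0.117, np.int64(0)), (0.14, np.int64(32), np.float64(-21.8), np.float64(20.2)), (0.158, np.int64(26), np.float64(-13.3), np.float64(22.4))]
t 20.225 tcp [ 0.399  -0.1885  0.0514] yaw 42.31 F [-0.1 -0.8 -0.1] q [-0.74  0.09  2.07  0.05  0.97  0.06] w 0.00876795430635601
offset [ 0.014 -0.006 -0.324] rot [ 0.     -0.0064  0.    ]
pred [ 0.4655 -0.128 ] side fit [ 0.4611 -0.1296] 335 top extent mid [ 0.464  -0.1312  0.0775] top z 0.077 exp 0.08
-0.034 [ 0.4612 -0.1293]
-0.02 [ 0.461  -0.1299]
rod fit [ 0.46160505 -0.12877691] 133
```

>>> drive_tool(claw=[1, 1, 1, 1, 1, 1, 1, 1, 1, 1, 1, 1], offset=[[0, 0, -0.008], [0.001, 0.03, -0.008], [0.003, 0.06, -0.008], [0.007, 0.089, -0.008], [0.0125, 0.1185, -0.007], [0.0195, 0.1475, -0.007], [0.028, 0.176, -0.007], [0.038, 0.204, -0.006], [0.049, 0.232, -0.006], [0.062, 0.259, -0.005], [0.0765, 0.285, -0.005], [0.0765, 0.285, -0.005]], delta_rot=[[0, 0, 0], [0.0003, 0, -0.0083], [0.0007, 0, -0.0167], [0.001, 0, -0.025], [0.0013, 0, -0.0333], [0.0017, 0, -0.0417], [0.002, 0, -0.05], [0.0023, 0, -0.0583], [0.0027, 0, -0.0667], [0.003, 0, -0.075], [0.0033, 0, -0.0833], [0.0033, 0, -0.0833]])

```text
t: 22.08
tcp_pos: [0.4363, -0.2124, 0.0525]
tool_rot: [0.807, 0.59, 0.016, -0.012]
force: [-0.5, -0.3, -2.6]
grip_width: 0.009
grip_force: 58.9
```

```bash
python3 plan.py .3985 -.1878 .1 42.3; python3 hub.py; python3 tilt.py
```

```text
t 22.075 tcp [ 0.4363 -0.2124  0.0525] yaw 72.3 F [-0.5 -0.3 -2.6] q [-0.72  0.2   1.94  0.04  1.01 -0.44] w 0.008979239391771929
offset [ 0.092 -0.29  -0.313] rot [-0.0016 -0.0063  0.0833]
pred [ 0.4637 -0.1267] side fit [ 0.4606 -0.129 ] 403 top extent mid [ 0.4623 -0.128   0.0782] top z 0.0768 exp 0.0811
-0.034 [ 0.4607 -0.1289]
-0.02 [ 0.4606 -0.1292]
rod fit [ 0.46196476 -0.12832629] 135
side [(-0.016, np.int64(439), np.float64(-37.8), np.float64(20.3)), (0.0, np.int64(397), np.float64(-37.2), np.float64(45.5)), (0.016, np.int64(38), np.float64(-38.2), np.float64(21.3)), (0.04, np.int64(58), np.float64(0.1), np.float64(21.7)), (0.06, np.int64(72), np.float64(-6.7), np.float64(20.7)), (0.117, np.int64(144), np.float64(-24.3), np.float64(16.3)), (0.14, np.int64(156), np.float64(-26.6), np.float64(18.2)), (0.158, np.int64(57), np.float64(-16.9), np.float64(20.3))]
top [(-0.016, np.int64(127), np.float64(-38.4), np.float64(23.5)), (0.0, np.int64(225), np.float64(-2.1), np.float64(29.1)), (0.016, np.int64(133), np.float64(-17.1), np.float64(24.3)), (0.04, np.int64(97), np.float64(-38.9), np.float64(24.7)), (0.06, np.int64(4), np.float64(-30.7), np.float64(26.1)), (0.117, np.int64(0)), (0.14, np.int64(0)), (0.158, np.int64(0))]
```

>>> drive_tool(claw=[1, 1, 1, 1, 1], offset=[[0, 0, 0.006], [0, 0, 0.012], [0, 0, 0.018], [-0.001, 0, 0.024], [-0.001, 0, 0.024]], delta_rot=[[0, 0, 0], [0, 0, 0], [0, 0, 0], [0, 0, 0], [0, 0, 0]])

```text
t: 23.35
tcp_pos: [0.4361, -0.2123, 0.0488]
tool_rot: [0.807, 0.59, 0.016, -0.012]
force: [0.7, 0.2, -3.1]
grip_width: 0.0088
grip_force: 58.9
```

>>> drive_tool(claw=[1, 1, 1, 1, 1, 1], offset=[[0, 0, 0.006], [0, 0, 0.012], [-0.001, 0, 0.018], [-0.001, 0, 0.024], [-0.001, 0, 0.03], [-0.001, 0, 0.03]], delta_rot=[[0, 0, 0], [0, 0, 0], [0, 0, 0], [0, 0, 0], [0, 0, 0], [0, 0, 0]])

```text
t: 24.1
tcp_pos: [0.4361, -0.2123, 0.0444]
tool_rot: [0.807, 0.59, 0.016, -0.012]
force: [1.0, -1.7, -2.2]
grip_width: 0.0091
grip_force: 58.9
```

>>> drive_tool(claw=[1, 1, 1, 1], offset=[[0, 0, 0.005], [0, 0, 0.01], [0, 0, 0.01], [0, 0, 0.01]], delta_rot=[[0, 0, 0], [0, 0, 0], [0, 0, 0], [0, 0, 0]])

```text
t: 24.6
tcp_pos: [0.4363, -0.2124, 0.043]
tool_rot: [0.807, 0.59, 0.016, -0.012]
force: [0.4, -1.1, -1.0]
grip_width: 0.0091
grip_force: 59.1
```

```bash
python3 tilt.py;python3 hub.py; python3 plan.py .3985 -.1878 .1 42.3
```

```text
side [(-0.016, np.int64(478), np.float64(-34.4), np.float64(21.9)), (0.0, np.int64(291), np.float64(-27.9), np.float64(46.7)), (0.016, np.int64(28), np.float64(-28.6), np.float64(22.6)), (0.04, np.int64(74), np.float64(-36.8), np.float64(21.7)), (0.06, np.int64(83), np.float64(-5.9), np.float64(21.6)), (0.117, np.int64(153), np.float64(-25.9), np.float64(17.7)), (0.14, np.int64(164), np.float64(-26.8), np.float64(18.6)), (0.158, np.int64(51), np.float64(-0.9), np.float64(19.9))]
top [(-0.016, np.int64(183), np.float64(-37.9), np.float64(24.8)), (0.0, np.int64(214), np.float64(-2.6), np.float64(28.0)), (0.016, np.int64(126), np.float64(-22.2), np.float64(26.7)), (0.04, np.int64(211), np.float64(-38.6), np.float64(22.9)), (0.06, np.int64(19), np.float64(-39.6), np.float64(19.2)), (0.117, np.int64(0)), (0.14, np.int64(0)), (0.158, np.int64(1))]
pred [ 0.4636 -0.1267] side fit [ 0.4608 -0.1291] 383 top extent mid [ 0.4602 -0.1284  0.069 ] top z 0.0682 exp 0.0716
-0.034 [ 0.4607 -0.1291]
-0.02 [ 0.4609 -0.1292]
rod fit [ 0.4613699  -0.12917184] 149
t 25.25 tcp [ 0.4362 -0.2124  0.043 ] yaw 72.32 F [ 0.1 -1.5 -1.6] q [-0.72  0.22  1.95  0.04  0.99 -0.44] w 0.00881940160768351
offset [ 0.095 -0.289 -0.377] rot [-0.0016 -0.0062  0.0834]
```

>>> drive_tool(claw=[1, 1, 1, 0.9, 0.8, 0.7, 0.6, 0.5, 0.4, 0.4], offset=[[0, 0, -0.004], [0, 0, -0.008], [0, 0, -0.008], [0, 0, -0.008], [0, 0, -0.008], [0, 0, -0.008], [0, 0, -0.008], [0, 0, -0.008], [0, 0, -0.008], [0, 0, -0.008]], delta_rot=[[0, -0.0015, 0], [0, -0.003, 0], [0, -0.003, 0], [0, -0.003, 0], [0, -0.003, 0], [0, -0.003, 0], [0, -0.003, 0], [0, -0.003, 0], [0, -0.003, 0], [0, -0.003, 0]])

```text
t: 26.5
tcp_pos: [0.4362, -0.2123, 0.0441]
tool_rot: [0.807, 0.59, 0.009, -0.006]
force: [-0.0, -0.5, 0.1]
grip_width: 0.0514
grip_force: 0.0
```

```bash
python3 tilt.py;python3 hub.py; python3 plan.py .3985 -.1878 .1 42.3
```

```text
side [(-0.016, np.int64(487), np.float64(-33.9), np.float64(20.9)), (0.0, np.int64(305), np.float64(-27.1), np.float64(46.7)), (0.016, np.int64(28), np.float64(-22.0), np.float64(23.3)), (0.04, np.int64(64), np.float64(-35.2), np.float64(22.7)), (0.06, np.int64(90), np.float64(-34.9), np.float64(22.3)), (0.117, np.int64(165), np.float64(-25.0), np.float64(21.9)), (0.14, np.int64(112), np.float64(-25.0), np.float64(20.5)), (0.158, np.int64(39), np.float64(-11.6), np.float64(22.1))]
top [(-0.016, np.int64(166), np.float64(-36.9), np.float64(24.5)), (0.0, np.int64(215), np.float64(7.6), np.float64(28.6)), (0.016, np.int64(126), np.float64(-24.1), np.float64(27.2)), (0.04, np.int64(164), np.float64(-38.8), np.float64(24.5)), (0.06, np.int64(12), np.float64(-38.0), np.float64(-31.3)), (0.117, np.int64(0)), (0.14, np.int64(4), np.float64(-37.1), np.float64(-14.7)), (0.158, np.int64(1))]
pred [ 0.4635 -0.1266] side fit [ 0.461  -0.1291] 372 top extent mid [ 0.4616 -0.1284  0.0683] top z 0.0675 exp 0.071
-0.034 [ 0.4609 -0.1293]
-0.02 [ 0.4611 -0.1289]
rod fit [ 0.46176164 -0.12891039] 145
t 27.15 tcp [ 0.4362 -0.2123  0.0441] yaw 72.32 F [-0.1 -0.7 -1. ] q [-0.71  0.21  1.95  0.02  0.99 -0.42] w 0.05145392738057359
offset [ 0.087 -0.289 -0.371] rot [-0.0008 -0.0033  0.0834]
```

Released, level and seated. Retreat straight up, clear of the rod.

>>> drive_tool(claw=[0.4, 0.4, 0.4, 0.4, 0.4, 0.4, 0.4, 0.4, 0.4], offset=[[0, 0, -0.1], [0, 0, -0.25], [-0.02, 0, -0.4], [-0.05, 0, -0.55], [-0.1, 0, -0.7], [-0.2, 0, -0.85], [-0.3, 0, -1], [-0.3, 0, -1], [-0.3, 0, -1]], delta_rot=[[0, 0, 0], [0, 0, 0], [0, 0, 0], [0, 0, 0], [0, 0, 0], [0, 0, 0], [0, 0, 0], [0, 0, 0], [0, 0, 0]])

```text
t: 28.28
tcp_pos: [0.4213, -0.2575, 0.1927]
tool_rot: [0.807, 0.59, 0.009, -0.007]
force: [-0.2, 0.2, -0.5]
grip_width: 0.0519
grip_force: 0.0
```

```bash
python3 - <<'E'
from h import *
f=grab_frame("side");cv2.imwrite("pics/e1.png",cv2.resize(f["image"][140:250,230:380,::-1],None,fx=5,fy=5,interpolation=cv2.INTER_CUBIC))
W=cloud(f).reshape(-1,3);r=np.hypot(W[:,0]-.462,W[:,1]+.131)
P=W[(r<.028)&(r>.012)&(W[:,2]<.09)];print("hub top",np.percentile(P[:,2],[90,95,99]))
s=np.hypot(W[:,0]-.418,W[:,1]+.266);P=W[(s<.03)&(W[:,2]<.1)&(W[:,2]>.005)];print("sleeve",len(P),np.percentile(P[:,2],[2,5,95,99]))
for n in("top",):
    g=grab_frame(n);w=cloud(g)
    for q in("timer","tape","forceps"):
        for d in cut_out(g,q)[:1]:print(q,d["conf"],d["position"])
E
```

```text
hub top [0.06732003 0.06857244 0.06957602]
sleeve 153 [0.01737602 0.02139069 0.06753413 0.06908332]
timer 0.73 [244.8, 271.2]
tape 0.82 [239.6, 183.2]
```

View pics/e1.png

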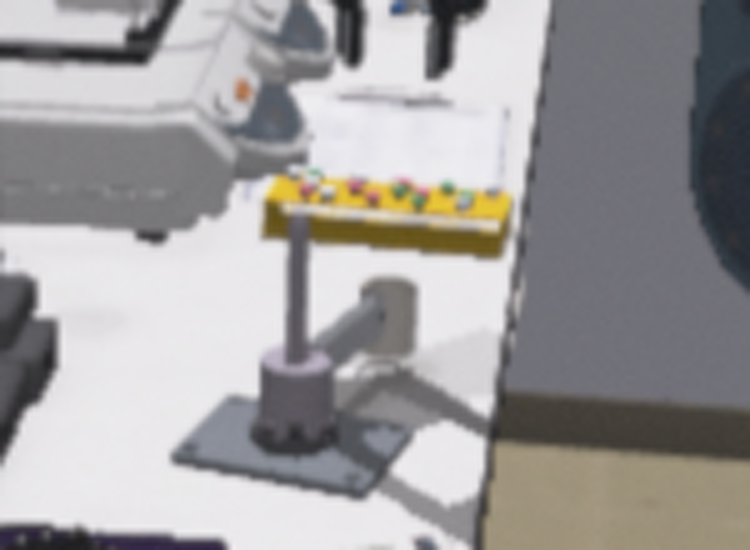

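The final view shows the hub sitting on the collar (crop 295,430), with its top at z ≈ 68 mm and the sleeve level. The gripper is clear.

```bash
python3 -c "
from rig import order
print(order.hand_in())"
```

```text
the job is handed in; nothing more can be done
None
```

The holder arm is on the grey stand, level, with its hub fully down on the collar (hub top at about 68 mm); I let go of it and handed the job in at about 28 s. The robot never went near the timer, forceps or tape roll, though my last picture check did not detect the forceps.

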